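# Set a gate valve one turn open from its seat

### The job

Close the bench gate valve by its handwheel (clockwise from above) until you feel the gate meet its seat, gently, without overtightening it. Then open it so that the stem is exactly one full turn of the wheel off the seat: the drive is worn, so first take up the play and count only the turning that really moves the stem. Let go of the wheel and leave the things around it where they are.

Things in the scene. Friction and masses are not known exactly. Their poses are not given: they have to be found in the camera images.
- valve: grey iron gate valve on an aluminium foot 110 x 120 x 10 mm, fixed to the bench; its place and yaw vary. Origin at the centre of the foot's underside, z up, right below the wheel's axis. A pipe stub with a round 62 mm flange at each end lies along its y axis (130 mm long, 45 mm up). The handwheel turns about the vertical through this origin: clockwise seen from above closes, counter-clockwise opens.
- wheel_hub (a point): centre of the dark steel handwheel, on its vertical axis, 143 mm above the bench; four spokes, a rim of 14 mm bar on a circle of 60 mm radius (134 mm over all), rim top 150 mm above the bench, hub 32 mm across. The wheel stays where it is left.
- handle (a point): on the wheel's upright crank handle: a black sleeve, 18 mm in diameter, that spins freely on its vertical pin, 60 mm from the wheel's axis, from 152 to 210 mm above the bench. This point is on the sleeve's axis, 192 mm above the bench, and goes round with the wheel. All else on the valve is below 170 mm, so the handle can be held from above and led round in a circle without turning the hand.
- drive_nut (a point): under the wheel on its axis, 132 mm above the bench: the hidden drive nut, which the wheel drives through worn dogs. The play is between 30 and 90 degrees of wheel in all; where in it the wheel stands at the start is unknown. In the play the handle moves with less than 1.5 N; while the nut turns and the stem really moves it takes about 7 N (5 to 9 N) along its path, both ways (less shows at rest).
- stem_top (a point): top of the steel stem, 9 mm thick, in the middle of the hub, which does not turn with the wheel but rises 3 mm for each turn of the drive nut in opening and sinks in closing. 160 mm above the valve's origin when the gate just touches its seat, 163 mm one turn open. It starts between 0.1 and 0.4 turn off the seat.
- seat (a point): centre of the pipe, 45 mm above the bench, where the hidden gate meets its firm seat. The drive is springy: once seated, the resistance at the handle climbs from about 7 N by roughly 20 N for each 10 mm of handle travel. 12 to 20 N at the handle is well seated; over about 25 N overtightens it.
- yoke_cap (a point): middle of the top face of the yoke's bridge under the wheel, 22 x 55 mm, 130 mm above the bench. The closing thrust strains it upward a hair: 0.1 mm while the stem is driven down, 0.42 mm at the overtightening limit.
- bottle: white media bottle with green cap, 54 mm wide, 103 mm high, bystander standing behind and to the right of the valve; origin at its underside
- marker: black marker pen, 136 mm long, 15 mm thick, bystander lying on the bench in front of the valve; origin at its underside
- tips: blue and clear pipette tip box 71 x 125 x 68 mm, bystander behind and to the left of the valve; origin at its underside

How it is judged:
On the way:
1. the gate is closed onto its seat (z of stem_top in the frame of valve below 0.16003 m), for 0.1 s.
At the end, for the whole second after the job is handed in: After the gate has been seated, the stem stands one turn of the wheel (3 mm) above first touch of the seat, within 24 degrees of true turning (0.2 mm), released and at rest, with bottle, marker and tip box within 20 mm of where they stood (z of stem_top in the frame of valve between 0.1628 and 0.1632 m and not (distance of any of bottle, marker, tips from where it was at the start of the episode above 0.02 m)).
It fails at once if the valve is overtightened: over about 26 N at the handle in closing, which strains the yoke cap upward by more than 0.42 mm (z of yoke_cap in the frame of valve above 0.13042 m).
It fails at once if a bystander is moved more than 20 mm (distance of any of bottle, marker, tips from where it was at the start of the episode above 0.02 m).
It also fails if it takes over 70 s, if anything falls off the work surface, if the arm or the gripper's body presses on something with over 40 N, if the wrist force passes 120 N, or if a joint passes its speed limit or range.

### The arm

A 7-joint arm with a two-finger parallel gripper is mounted at the origin on a cart in front of the work surface, level with it; the furniture and walls round the work are solid. World frame = base frame: x ahead of the robot, y to its left, z up, the work surface at z = 0. Lengths are in m, angles in rad, forces in N, time in s.
With the tool pointing down it reaches from about 0.425 to 0.875 m from the base axis. Payload 4.7 kg.
Tool frame: the origin (TCP) lies where the fingers leave the gripper's body, on its centre line; the fingertips stand 70 mm ahead of it and the grasp point (between the pads) lies 51 mm ahead of it; z points along the fingers, y is the line along which they close (so a half turn about z gives the same grasp; the last joint's range is limited). The gripper opens to 87 mm and grips with 3 to 60 N. Pads are 19 mm wide; open, the fingers measure 117 mm over their backs; the gripper's body (75 mm by 190 mm) begins 51 mm behind the grasp point.
Start: joints at [1.119, 0.321, -0.07, 1.45, 0.023, 1.371, -0.057], TCP at [0.292, -0.581, 0.292] pointing down, gripper open.
Joint ranges: [-2.86, 2.86], [-0.3, 2.09], [-1.38, 1.24], [0.06, 2.45], [-1.56, 4.7], [0.09, 2.05], [-2.69, 2.69]. Speed limits (rad/s): [2.57, 2.57, 3.14, 3.14, 3.14, 3.14, 3.14].

### API

Orientations are given as a rotation vector (axis times angle).
In Python, from bench import ctrl gives the robot as it stands.
- The arm moves only by the tool drive_tool, never from a script. Its argument "motion" is a list of rows, each a list of 3 entries, a list of its own where there are three numbers: the shift along the tool's x, y, z in cm, then the turn, a rotation vector about the tool's x, y, z in degrees, then the opening, from -1 (shut) to 1 (fully open). In form: [[[x, y, z], [ax, ay, az], claw], ...]. A call has 1 to 12 rows; each row shifts and turns the commanded pose from where the row before left it, along the tool's axes as they then stand; what a row does not reach is not made up. A row lasts 1/8 s, in which the tool goes at most 62.5 mm and 10.7 degrees, less where a joint would pass 70% of its speed; a pose out of reach is approached as far as the arm can. A call with a gripper value outside its range is refused whole. The fingers move at their own pace and stop on an object; "force" is the grip in N (left out, the last holds). Time passes only in rows, so rows that do not move let the fingers close. It gives the time, the measured TCP pose, the force, the opening and the grip force at its end, in the units of the state.
- ctrl.get_state(): the state, without advancing time (a new reading comes with each control period).
- ctrl.get_image(name): name is "side" or "top"; returns the picture (400x640x3 uint8, red, green, blue); there is no depth.
- ctrl.calibration(name): a dict with "K" (3x3 intrinsics, pixels), "distortion" ([k1, k2, p1, p2, k3] as OpenCV has them; the pictures are not rectified), "origin" and "attitude" of the camera in the world. Camera axes: x right, y up, looking along -z (the intrinsics and any distortion apply to the point x, -y, -z); pixel columns grow to the right and rows downward; lengths in m; the calibration is good to about 2 mm. A picture is of the moment at which its call begins. calibration takes no time and is no camera call.
- ctrl.close_job(): hands the job in; it is judged then, once.
The state is a dict: "time": time; "joint_positions": joint angles; "qd": joint speeds; "joint_torque": joint torques, N m; "position": TCP position; "tool_rot": TCP orientation; "ft_force": force on the tool from outside, world axes, zero at the start; "torque": the same for the moment, N m; "grip_width": opening from 0.0 (shut) to 1.0 (fully open); "grip_force": force on a finger pad.
Only numpy, scipy, OpenCV 4.12 (cv2) and the standard library are available. Lean on these libraries where they do the work, as an engineer would, in place of code of your own. Each camera call takes 0.05 s, during which the arm holds its last target. There are 200 camera calls.

## Working session

There is one attempt and no reset: what is moved stays moved. The work goes in short steps, Python scripts to look and compute and a tool call to move; the robot and the scene stay as the last step left them, time stands still between calls to the robot, and variables do not carry over. Pictures are saved under pics/ and viewed, at most 10 in all, crops included, and the job is handed in when it is done.

Besides the shell and the picture viewer there is one more tool, called as name(argument=value, ...) on one line, values as JSON. drive_tool: Moves the arm, as the interface text tells. Its arguments: {"type":"object","properties":{"motion":{"type":"array","items":{"type":"array"}},"force":{"type":"number"}},"required":["motion"]}

```bash
ls; mkdir -p pics; python3 - <<'E'
from bench import ctrl
import cv2
for n in("top","side"):
    cv2.imwrite(f"pics/{n}0.png",ctrl.get_image(n)[:,:,::-1]); c=ctrl.calibration(n); print(n,c)
s=ctrl.get_state(); print(s)
E
```

```text
pics
top {'K': array([[396.46322055,   0.        , 322.89825137],
       [  0.        , 396.46322055, 202.16762642],
       [  0.        ,   0.        ,   1.        ]]), 'distortion': array([-0.05133586,  0.        ,  0.        ,  0.        ,  0.        ]), 'origin': array([ 0.33324334, -0.2290827 ,  1.04193126]), 'attitude': array([ 0.16824938, -0.19237462, -1.69020127])}
side {'K': array([[392.04658444,   0.        , 322.47547158],
       [  0.        , 392.04658444, 188.46611372],
       [  0.        ,   0.        ,   1.        ]]), 'distortion': array([-0.0309703,  0.       ,  0.       ,  0.       ,  0.       ]), 'origin': array([0.19532303, 0.10369566, 0.85154617]), 'attitude': array([ 0.29137779, -0.70070343, -2.2722405 ])}
{'time': 0.1, 'joint_positions': array([ 1.11909836,  0.32172904, -0.07006252,  1.45152915,  0.02261912,
        1.37080169, -0.05689175]), 'qd': array([ 0.00069721, -0.00287372, -0.00087965, -0.00323076, -0.00092141,
        0.00205056,  0.00098922]), 'joint_torque': array([ 2.15402115e-04, -4.92570448e+01, -4.05644830e-01, -3.13395059e+01,
       -6.41134777e-02,  3.94967257e-02,  1.08646075e-04]), 'position': array([ 0.29171886, -0.58045013,  0.29129548]), 'tool_rot': array([-3.05520624e+00, -7.24734751e-01,  7.88206839e-04]), 'ft_force': array([ 0.360812  ,  1.0288119 , -0.29836964]), 'torque': array([ 0.03019766,  0.00957644, -0.01930156]), 'grip_force': 0.0, 'grip_width': 0.9990481737665706}
```

View pics/top0.png

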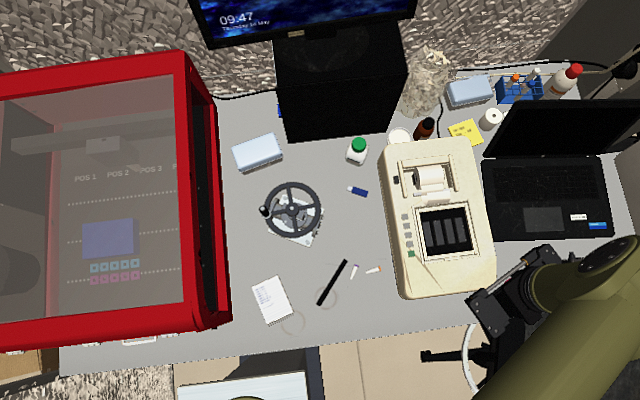

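View pics/side0.png

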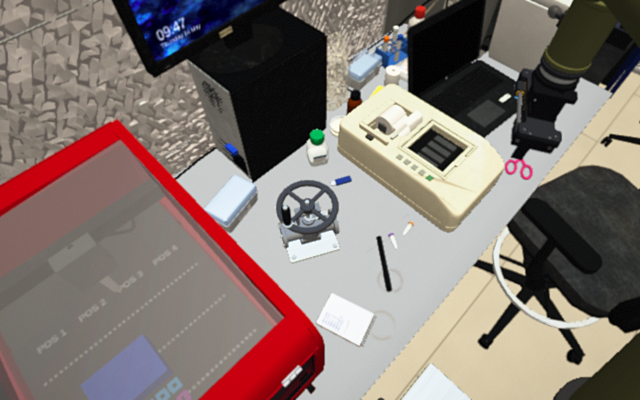

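The top view shows the wheel at about (291,210) and the handle at about (265,211). In the side view the wheel is at (307,206) and the handle at (286,214). The bystanders are clear of the wheel.

```bash
cat > h.py <<'E'
from bench import ctrl
import numpy as np, cv2
from scipy.spatial.transform import Rotation as R
C={n:ctrl.calibration(n) for n in("top","side")}
F=np.diag([1.,-1,-1])
def proj(n,P):
    c=C[n]; M=F@R.from_rotvec(c["attitude"]).as_matrix().T
    return cv2.projectPoints(np.atleast_2d(P).astype(float),cv2.Rodrigues(M)[0],-M@c["origin"],c["K"],c["distortion"])[0][:,0]
def ray(n,uv,z):
    c=C[n]; p=cv2.undistortPoints(np.array([[uv]],float),c["K"],c["distortion"])[0,0]
    d=R.from_rotvec(c["attitude"]).as_matrix()@F@np.r_[p,1]
    return c["origin"]+d*(z-c["origin"][2])/d[2]
E
python3 - <<'E'
from h import *
print("hub",ray("top",(291,210),.15),ray("side",(307,206),.15))
print("handle",ray("top",(264,209),.21),ray("side",(286,207),.21))
a=cv2.imread("pics/top0.png")[165:260,245:345];b=cv2.imread("pics/side0.png")[165:265,260:360]
o=np.hstack([cv2.resize(i,(400,400),interpolation=cv2.INTER_CUBIC) for i in(a,b)]);cv2.imwrite("pics/c0.png",o)
s=ctrl.get_state();print(R.from_rotvec(s["tool_rot"]).as_matrix().round(3))
E
```

```text
hub [ 0.52761404 -0.18069791  0.15      ] [ 0.52548842 -0.18032547  0.15      ]
handle [ 0.52407381 -0.12664308  0.21      ] [ 0.52423325 -0.12603844  0.21      ]
[[ 0.893  0.449 -0.001]
 [ 0.449 -0.893  0.001]
 [-0.    -0.002 -1.   ]]
```

View pics/c0.png

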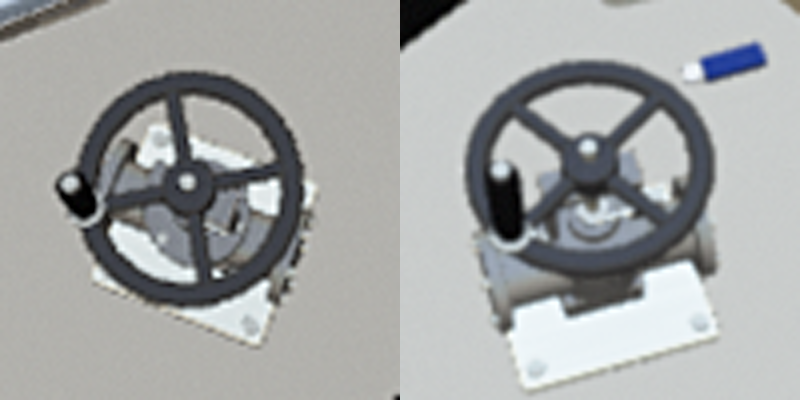

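```bash
python3 - <<'E'
from h import *
print("stem",ray("top",(291.6,208),.161),ray("side",(307,201.7),.161))
print("rim",ray("top",(292.4,209.6),.145),ray("side",(307.5,206.6),.145))
print("handletop",ray("top",(262.6,208.3),.211),ray("side",(285.6,206.8),.211))
# refine: dark rim mask fit against projected torus
from scipy.optimize import minimize
def mask(n,im):
    g=im.astype(int); return ((g.max(2)<110)).astype(float)
th=np.linspace(0,2*np.pi,120,endpoint=False)
best={}
ims={n:cv2.GaussianBlur(cv2.imread(f"pics/{n}0.png"),(0,0),1).astype(float).sum(2) for n in C}
def cost(p,ns=("top","side")):
    t=0
    for n in ns:
        for r,w in((.06,1),(.073,-.5),(.047,-.5)):
            P=np.c_[p[0]+r*np.cos(th),p[1]+r*np.sin(th),np.full(120,.145)]
            q=proj(n,P).astype(np.float32)
            t+=w*cv2.remap(ims[n].astype(np.float32),q[:,0].copy(),q[:,1].copy(),1).mean()
    return t
for ns in(("top",),("side",),("top","side")):
    r=minimize(cost,[.526,-.181],args=(ns,),method="Nelder-Mead",options=dict(initial_simplex=[[.52,-.185],[.53,-.18],[.525,-.175]]));print(ns,r.x,r.fun)
E
```

```text
stem [ 0.52966025 -0.18315615  0.161     ] [ 0.52790803 -0.18317327  0.161     ]
rim [ 0.52923201 -0.18374264  0.145     ] [ 0.52601547 -0.18206161  0.145     ]
handletop [ 0.52575474 -0.12392528  0.211     ] [ 0.52459913 -0.12544148  0.211     ]
('top',) [ 0.53006328 -0.18247414] -308.0758056640625
('side',) [ 0.52683808 -0.18288894] -268.36376953125
('top', 'side') [ 0.52856352 -0.18259463] -568.8868408203125
```

```bash
python3 - <<'E'
from h import *
for nm,uv in(("redR",(232,318)),("redtopback",(180,52)),("redside",(205,190)),("tower",(345,140)),("printerTL",(388,145))):
    print(nm,[ray("top",uv,z)[:2].round(3) for z in(0,.2,.4)])
s=ctrl.get_state();T=R.from_rotvec(s["tool_rot"])
print(T.inv().apply(np.array([.525,-.1245,.30])-s["position"]))
E
```

```text
redR [array([0.3  , 0.008]), array([ 0.307, -0.038]), array([ 0.313, -0.083])]
redtopback [array([1.084, 0.106]), array([0.94 , 0.042]), array([ 0.796, -0.022])]
redside [array([0.645, 0.054]), array([0.586, 0.   ]), array([ 0.526, -0.054])]
tower [array([ 0.74 , -0.344]), array([ 0.662, -0.322]), array([ 0.584, -0.3  ])]
printerTL [array([ 0.71 , -0.462]), array([ 0.638, -0.417]), array([ 0.566, -0.372])]
[ 0.41321629 -0.30260649 -0.00824591]
```

drive_tool(motion=[[[0, 0, -4], [0, 0, 0], 1], [[0, 0, 0], [0, 0, -9], 1], [[0, 0, 0], [0, 0, -9], 1], [[0, 0, 0], [0, 0, -9], 1], [[0, 0, 0], [0, 0, -9], 1], [[0, 0, 0], [0, 0, -9], 1], [[0, 0, 0], [0, 0, -9], 1], [[0, 0, 0], [0, 0, -9.3], 1], [[0, 0, 0], [0, 0, 0], 1]], force=40)

```text
time: 1.23
position: [0.2918, -0.5806, 0.3317]
tool_rot: [-2.223, -2.219, -0.001]
ft_force: [-0.3, -0.2, 0.2]
grip_width: 1.002
grip_force: 0.0
```

Tool axes are now tool x = world y, tool y = world x and tool z = down. I'll swing over the handle next.

drive_tool(motion=[[[3.8, 1.95, 0], [0, 0, 0], 1], [[3.8, 1.95, 0], [0, 0, 0], 1], [[3.8, 1.95, 0], [0, 0, 0], 1], [[3.8, 1.95, 0], [0, 0, 0], 1], [[3.8, 1.95, 0], [0, 0, 0], 1], [[3.8, 1.95, 0], [0, 0, 0], 1], [[3.8, 1.95, 0], [0, 0, 0], 1], [[3.8, 1.95, 0], [0, 0, 0], 1], [[3.8, 1.95, 0], [0, 0, 0], 1], [[3.8, 1.95, 0], [0, 0, 0], 1], [[3.8, 1.95, 0], [0, 0, 0], 1], [[3.8, 1.87, 0], [0, 0, 0], 1]])

```text
time: 2.72
position: [0.5256, -0.1235, 0.3322]
tool_rot: [2.226, 2.217, -0.0]
ft_force: [-0.6, -0.4, -0.7]
grip_width: 0.999
grip_force: 0.0
```

drive_tool(motion=[[[0, 0, 0], [0, 0, 0], 1], [[0, 0, 0], [0, 0, 0], 1]])

```text
time: 2.98
position: [0.5249, -0.1254, 0.332]
tool_rot: [-2.224, -2.219, 0.001]
ft_force: [-0.6, -1.5, 0.5]
grip_width: 1.002
grip_force: 0.0
```

```bash
python3 - <<'E'
from h import *
s=ctrl.get_state();print(s["position"],s["ft_force"],s["joint_positions"].round(2))
ims=[ctrl.get_image(n)[:,:,::-1] for n in("top","side")]
h=np.array([.525,-.1245,.21]);o=[]
for n,i in zip(("top","side"),ims):
    i=i.copy();u,v=proj(n,h)[0].round().astype(int);print(n,u,v)
    o.append(cv2.resize(i[v-60:v+60,u-60:u+60],(400,400),interpolation=cv2.INTER_CUBIC))
cv2.imwrite("pics/c1.png",np.hstack(o))
E
```

```text
[ 0.52494285 -0.12536294  0.33203057] [-0.64512566 -1.50725345  0.52307377] [ 0.73  0.1  -0.58  1.65  0.06  1.41  0.14]
top 263 209
side 285 207
```

View pics/c1.png

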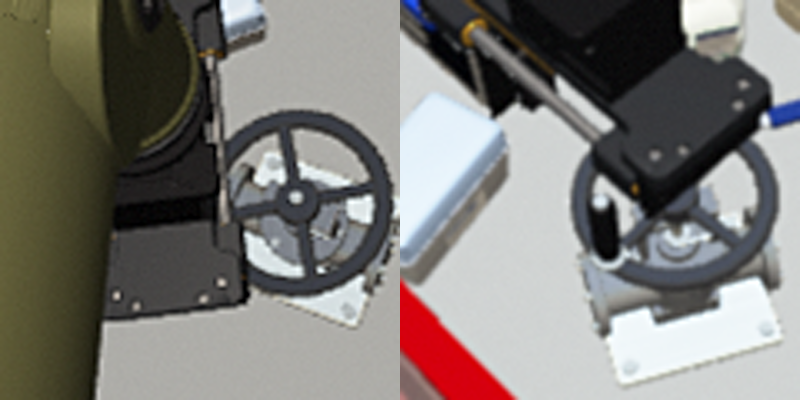

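The gripper hangs directly above the handle and the scene is unchanged: in the side crop the handle is at (605,215) beside the near finger. I'll descend 8.9 cm and close.

drive_tool(motion=[[[0, 0, 2.5], [0, 0, 0], 1], [[0, 0, 2.5], [0, 0, 0], 1], [[0, 0, 2], [0, 0, 0], 1], [[0, 0, 1.2], [0, 0, 0], 0.2], [[0, 0, 0.6], [0, 0, 0], -0.3], [[0, 0, 0], [0, 0, 0], -1], [[0, 0, 0], [0, 0, 0], -1], [[0, 0, 0], [0, 0, 0], -1], [[0, 0, 0], [0, 0, 0], -1], [[0, 0, 0], [0, 0, 0], -1]], force=40)

```text
time: 4.32
position: [0.5253, -0.1248, 0.2444]
tool_rot: [2.221, 2.221, -0.0]
ft_force: [0.7, 0.4, 0.2]
grip_width: 0.287
grip_force: 0.0
```

drive_tool(motion=[[[0, 0, 0], [0, 0, 0], -1], [[0, 0, 0], [0, 0, 0], -1], [[0, 0, 0], [0, 0, 0], -1], [[0, 0, 0], [0, 0, 0], -1]])

```text
time: 4.82
position: [0.5252, -0.1248, 0.2443]
tool_rot: [2.222, 2.221, -0.0]
ft_force: [0.5, 0.9, -0.5]
grip_width: 0.194
grip_force: 40.0
```

```bash
cat >> h.py <<'E'
HUB=np.array([.5283,-.183])
def rep():
    s=ctrl.get_state();p=s["position"][:2]-HUB;f=s["ft_force"][:2];r=np.hypot(*p);t=np.arctan2(p[1],p[0]);e=np.array([np.cos(t),np.sin(t)])
    print("t%.2f th %.1f r %.1fmm F_close %.1f F_rad %.1f fz %.1f w %.3f"%(s["time"],np.degrees(t),r*1e3,-f@np.array([e[1],-e[0]]),f@e,s["ft_force"][2],s["grip_width"]),s["position"].round(4))
    return s,t
def plan(start,end,step,r=.0595,c=HUB):  # command rows (cm) for circle, angles in deg, from current commanded circle point
    n=int(np.ceil(abs(end-start)/step-1e-9)); a=np.radians(np.linspace(start,end,n+1))
    d=np.diff(np.c_[c[0]+r*np.cos(a),c[1]+r*np.sin(a)],axis=0)*100
    print(", ".join("[[%.2f, %.2f, 0], [0, 0, 0], -1]"%(y,x) for x,y in d))
E
python3 - <<'E'
from h import *
rep(); plan(93.3,63.3,5)
E
```

```text
t4.83 th 93.0 r 58.3mm F_close -0.6 F_rad 0.9 fz -0.5 w 0.194 [ 0.5252 -0.1248  0.2443]
[[0.01, 0.52, 0], [0, 0, 0], -1], [[-0.04, 0.52, 0], [0, 0, 0], -1], [[-0.08, 0.51, 0], [0, 0, 0], -1], [[-0.13, 0.50, 0], [0, 0, 0], -1], [[-0.17, 0.49, 0], [0, 0, 0], -1], [[-0.21, 0.47, 0], [0, 0, 0], -1]
```

drive_tool(motion=[[[0.0, 0.52, 0], [0, 0, 0], -1], [[-0.04, 0.52, 0], [0, 0, 0], -1], [[-0.08, 0.51, 0], [0, 0, 0], -1], [[-0.13, 0.5, 0], [0, 0, 0], -1], [[-0.17, 0.49, 0], [0, 0, 0], -1], [[-0.21, 0.47, 0], [0, 0, 0], -1]])

```text
time: 5.58
position: [0.5558, -0.1309, 0.2443]
tool_rot: [-2.221, -2.222, -0.001]
ft_force: [0.6, 2.3, 0.4]
grip_width: 0.191
grip_force: 40.0
```

```bash
python3 - <<'E'
from h import *
rep(); plan(63.3,33.3,5)
E
```

```text
t5.58 th 62.1 r 58.9mm F_close 0.6 F_rad 2.3 fz 0.4 w 0.191 [ 0.5558 -0.1309  0.2443]
[[-0.25, 0.45, 0], [0, 0, 0], -1], [[-0.29, 0.43, 0], [0, 0, 0], -1], [[-0.33, 0.40, 0], [0, 0, 0], -1], [[-0.36, 0.37, 0], [0, 0, 0], -1], [[-0.39, 0.34, 0], [0, 0, 0], -1], [[-0.42, 0.30, 0], [0, 0, 0], -1]
```

drive_tool(motion=[[[-0.23, 0.46, 0], [0, 0, 0], -1], [[-0.28, 0.44, 0], [0, 0, 0], -1], [[-0.32, 0.41, 0], [0, 0, 0], -1], [[-0.36, 0.37, 0], [0, 0, 0], -1], [[-0.39, 0.34, 0], [0, 0, 0], -1], [[-0.42, 0.3, 0], [0, 0, 0], -1]])

```text
time: 6.32
position: [0.5777, -0.1488, 0.244]
tool_rot: [-2.216, -2.22, 0.0]
ft_force: [-3.5, 6.8, 4.1]
grip_width: 0.194
grip_force: 40.0
```

```bash
python3 - <<'E'
from h import *
rep(); plan(33.3,3.3,5); plan(33.3,26.3,3.5)
E
```

```text
t6.33 th 34.7 r 60.1mm F_close 7.6 F_rad 1.0 fz 4.1 w 0.194 [ 0.5777 -0.1488  0.244 ]
[[-0.45, 0.27, 0], [0, 0, 0], -1], [[-0.47, 0.23, 0], [0, 0, 0], -1], [[-0.49, 0.18, 0], [0, 0, 0], -1], [[-0.50, 0.14, 0], [0, 0, 0], -1], [[-0.51, 0.10, 0], [0, 0, 0], -1], [[-0.52, 0.05, 0], [0, 0, 0], -1]
[[-0.31, 0.19, 0], [0, 0, 0], -1], [[-0.32, 0.17, 0], [0, 0, 0], -1]
```

drive_tool(motion=[[[-0.31, 0.19, 0], [0, 0, 0], -1], [[-0.32, 0.17, 0], [0, 0, 0], -1]])

```text
time: 6.58
position: [0.5816, -0.1548, 0.244]
tool_rot: [-2.216, -2.22, -0.001]
ft_force: [-2.8, 6.7, 3.8]
grip_width: 0.187
grip_force: 40.0
```

```bash
python3 - <<'E'
from h import *
rep(); plan(26.3,-100,3.5,.060)
E
```

```text
t6.58 th 27.9 r 60.2mm F_close 7.3 F_rad 0.7 fz 3.8 w 0.187 [ 0.5816 -0.1548  0.244 ]
[[-0.32, 0.15, 0], [0, 0, 0], -1], [[-0.33, 0.13, 0], [0, 0, 0], -1], [[-0.34, 0.11, 0], [0, 0, 0], -1], [[-0.35, 0.09, 0], [0, 0, 0], -1], [[-0.35, 0.07, 0], [0, 0, 0], -1], [[-0.35, 0.05, 0], [0, 0, 0], -1], [[-0.36, 0.03, 0], [0, 0, 0], -1], [[-0.36, 0.00, 0], [0, 0, 0], -1], [[-0.36, -0.02, 0], [0, 0, 0], -1], [[-0.36, -0.04, 0], [0, 0, 0], -1], [[-0.35, -0.06, 0], [0, 0, 0], -1], [[-0.35, -0.08, 0], [0, 0, 0], -1], [[-0.34, -0.10, 0], [0, 0, 0], -1], [[-0.34, -0.12, 0], [0, 0, 0], -1], [[-0.33, -0.14, 0], [0, 0, 0], -1], [[-0.32, -0.16, 0], [0, 0, 0], -1], [[-0.31, -0.18, 0], [0, 0, 0], -1], [[-0.30, -0.20, 0], [0, 0, 0], -1], [[-0.29, -0.21, 0], [0, 0, 0], -1], [[-0.27, -0.23, 0], [0, 0, 0], -1], [[-0.26, -0.25, 0], [0, 0, 0], -1], [[-0.24, -0.26, 0], [0, 0, 0], -1], [[-0.23, -0.28, 0], [0, 0, 0], -1], [[-0.21, -0.29, 0], [0, 0, 0], -1], [[-0.19, -0.30, 0], [0, 0, 0], -1], [[-0.17, -0.31, 0], [0, 0, 0], -1], [[-0.16, -0.32, 0], [0, 0, 0], -1], [[-0.14, -0.33, 0], [0, 0, 0], -1], [[-0.12, -0.34, 0], [0, 0, 0], -1], [[-0.10, -0.34, 0], [0, 0, 0], -1], [[-0.08, -0.35, 0], [0, 0, 0], -1], [[-0.05, -0.35, 0], [0, 0, 0], -1], [[-0.03, -0.36, 0], [0, 0, 0], -1], [[-0.01, -0.36, 0], [0, 0, 0], -1], [[0.01, -0.36, 0], [0, 0, 0], -1], [[0.03, -0.36, 0], [0, 0, 0], -1], [[0.05, -0.35, 0], [0, 0, 0], -1]
```

drive_tool(motion=[[[-0.32, 0.15, 0], [0, 0, 0], -1], [[-0.33, 0.13, 0], [0, 0, 0], -1]])

```text
time: 6.82
position: [0.5847, -0.1611, 0.2442]
tool_rot: [-2.216, -2.221, -0.002]
ft_force: [-1.7, 6.8, 3.1]
grip_width: 0.194
grip_force: 40.0
```

drive_tool(motion=[[[-0.34, 0.11, 0], [0, 0, 0], -1], [[-0.35, 0.09, 0], [0, 0, 0], -1]])

```text
time: 7.08
position: [0.587, -0.1678, 0.2442]
tool_rot: [-2.216, -2.221, -0.003]
ft_force: [-0.9, 6.7, 2.2]
grip_width: 0.194
grip_force: 40.0
```

drive_tool(motion=[[[-0.35, 0.07, 0], [0, 0, 0], -1], [[-0.35, 0.05, 0], [0, 0, 0], -1]])

```text
time: 7.32
position: [0.5885, -0.1747, 0.2442]
tool_rot: [-2.216, -2.222, -0.005]
ft_force: [-0.2, 7.6, 2.9]
grip_width: 0.191
grip_force: 40.0
```

drive_tool(motion=[[[-0.36, 0.03, 0], [0, 0, 0], -1], [[-0.36, 0.0, 0], [0, 0, 0], -1]])

```text
time: 7.58
position: [0.5892, -0.1818, 0.2443]
tool_rot: [-2.217, -2.222, -0.006]
ft_force: [1.4, 7.9, 1.5]
grip_width: 0.191
grip_force: 40.0
```

drive_tool(motion=[[[-0.36, -0.02, 0], [0, 0, 0], -1], [[-0.36, -0.04, 0], [0, 0, 0], -1]])

```text
time: 7.82
position: [0.5891, -0.189, 0.2444]
tool_rot: [-2.217, -2.223, -0.007]
ft_force: [3.1, 7.9, 1.7]
grip_width: 0.19
grip_force: 40.0
```

drive_tool(motion=[[[-0.35, -0.06, 0], [0, 0, 0], -1], [[-0.35, -0.08, 0], [0, 0, 0], -1]])

```text
time: 8.07
position: [0.5881, -0.1961, 0.2445]
tool_rot: [-2.218, -2.224, -0.008]
ft_force: [3.8, 6.6, 0.5]
grip_width: 0.194
grip_force: 40.0
```

drive_tool(motion=[[[-0.34, -0.1, 0], [0, 0, 0], -1], [[-0.34, -0.12, 0], [0, 0, 0], -1]])

```text
time: 8.32
position: [0.5862, -0.2031, 0.2445]
tool_rot: [2.219, 2.224, 0.009]
ft_force: [3.9, 5.9, 0.4]
grip_width: 0.194
grip_force: 40.0
```

```bash
python3 - <<'E'
from h import *
rep()
P=np.array([[.5777,-.1488],[.5816,-.1548],[.5847,-.1611],[.587,-.1678],[.5885,-.1747],[.5892,-.1818],[.5891,-.189],[.5881,-.1961],ctrl.get_state()["position"][:2],[.5252,-.1248],[.5558,-.1309]])
from scipy.optimize import least_squares
print(least_squares(lambda c:np.hypot(*(P-c).T)-.06,HUB).x, least_squares(lambda c:np.hypot(*(P-c[:2]).T)-c[2],[*HUB,.06]).x)
E
```

```text
t8.32 th -19.2 r 61.3mm F_close 6.9 F_rad 1.8 fz 0.4 w 0.194 [ 0.5862 -0.2031  0.2445]
[ 0.5293137 -0.1845261] [ 0.52980367 -0.1841897   0.05948868]
```

```bash
sed -i 's/^HUB=.*/HUB=np.array([.5293,-.1843])/' h.py; python3 - <<'E'
from h import *
rep(); plan(-22,-120,3.5,.060)
E
```

```text
t8.32 th -18.3 r 59.9mm F_close 6.9 F_rad 1.9 fz 0.4 w 0.194 [ 0.5862 -0.2031  0.2445]
[[-0.34, -0.15, 0], [0, 0, 0], -1], [[-0.33, -0.17, 0], [0, 0, 0], -1], [[-0.31, -0.19, 0], [0, 0, 0], -1], [[-0.30, -0.21, 0], [0, 0, 0], -1], [[-0.29, -0.22, 0], [0, 0, 0], -1], [[-0.28, -0.24, 0], [0, 0, 0], -1], [[-0.26, -0.26, 0], [0, 0, 0], -1], [[-0.24, -0.27, 0], [0, 0, 0], -1], [[-0.23, -0.29, 0], [0, 0, 0], -1], [[-0.21, -0.30, 0], [0, 0, 0], -1], [[-0.19, -0.31, 0], [0, 0, 0], -1], [[-0.17, -0.32, 0], [0, 0, 0], -1], [[-0.15, -0.33, 0], [0, 0, 0], -1], [[-0.13, -0.34, 0], [0, 0, 0], -1], [[-0.11, -0.35, 0], [0, 0, 0], -1], [[-0.09, -0.36, 0], [0, 0, 0], -1], [[-0.07, -0.36, 0], [0, 0, 0], -1], [[-0.04, -0.36, 0], [0, 0, 0], -1], [[-0.02, -0.37, 0], [0, 0, 0], -1], [[0.00, -0.37, 0], [0, 0, 0], -1], [[0.02, -0.37, 0], [0, 0, 0], -1], [[0.05, -0.36, 0], [0, 0, 0], -1], [[0.07, -0.36, 0], [0, 0, 0], -1], [[0.09, -0.36, 0], [0, 0, 0], -1], [[0.11, -0.35, 0], [0, 0, 0], -1], [[0.13, -0.34, 0], [0, 0, 0], -1], [[0.15, -0.33, 0], [0, 0, 0], -1], [[0.17, -0.32, 0], [0, 0, 0], -1]
```

drive_tool(motion=[[[-0.33, -0.14, 0], [0, 0, 0], -1], [[-0.32, -0.16, 0], [0, 0, 0], -1]])

```text
time: 8.57
position: [0.5834, -0.21, 0.2446]
tool_rot: [2.218, 2.223, 0.009]
ft_force: [5.5, 5.7, 0.1]
grip_width: 0.195
grip_force: 40.0
```

drive_tool(motion=[[[-0.31, -0.19, 0], [0, 0, 0], -1], [[-0.3, -0.21, 0], [0, 0, 0], -1]])

```text
time: 8.82
position: [0.5797, -0.2165, 0.2447]
tool_rot: [2.217, 2.222, 0.009]
ft_force: [5.8, 5.1, -0.1]
grip_width: 0.191
grip_force: 40.0
```

drive_tool(motion=[[[-0.29, -0.22, 0], [0, 0, 0], -1], [[-0.28, -0.24, 0], [0, 0, 0], -1]])

```text
time: 9.07
position: [0.5766, -0.2207, 0.2449]
tool_rot: [2.215, 2.223, 0.015]
ft_force: [10.6, 7.7, -2.1]
grip_width: 0.191
grip_force: 40.0
```

Resistance has risen to about 12.6 N, so the gate is seating. I'll nudge slightly further and hold.

drive_tool(motion=[[[-0.13, -0.13, 0], [0, 0, 0], -1], [[0, 0, 0], [0, 0, 0], -1]])

```text
time: 9.32
position: [0.5761, -0.2211, 0.2451]
tool_rot: [2.214, 2.223, 0.018]
ft_force: [10.3, 8.3, -3.2]
grip_width: 0.195
grip_force: 40.0
```

```bash
python3 - <<'E'
from h import *
rep()
E
```

```text
t9.32 th -38.2 r 59.5mm F_close 12.9 F_rad 3.0 fz -3.2 w 0.195 [ 0.5761 -0.2211  0.2451]
```

drive_tool(motion=[[[-0.15, -0.15, 0], [0, 0, 0], -1], [[0, 0, 0], [0, 0, 0], -1]])

```text
time: 9.57
position: [0.5752, -0.222, 0.2452]
tool_rot: [2.213, 2.223, 0.02]
ft_force: [12.4, 8.9, -2.4]
grip_width: 0.186
grip_force: 40.0
```

```bash
python3 - <<'E'
from h import *
rep()
E
```

```text
t9.57 th -39.4 r 59.4mm F_close 14.7 F_rad 4.0 fz -2.4 w 0.186 [ 0.5752 -0.222   0.2452]
```

```bash
cat >> h.py <<'E'
def go(cmd,end,step,r=.060):
    "rows from commanded xy to HUB circle at angle end (deg), rounding tracked; prints final commanded xy"
    cmd=np.array(cmd,float);d=cmd-HUB;a0=np.degrees(np.arctan2(d[1],d[0]))
    a0+=360*round((end-a0)/360) if abs(end-a0)>300 else 0
    n=int(np.ceil(abs(end-a0)/step)); out=[]
    for a in np.radians(np.linspace(a0,end,n+1)[1:]):
        s=((HUB+r*np.array([np.cos(a),np.sin(a)])-cmd)*100).round(2); cmd=cmd+s/100; out.append("[[%.2f, %.2f, 0], [0, 0, 0], -1]"%(s[1],s[0]))
    print("["+", ".join(out)+"]",n,cmd.round(4).tolist()); return cmd
E
python3 - <<'E'
from h import *
c=go([.5698,-.2271],-13,5)
for e in range(-5,65,8): c=go(c,e,4)
E
```

```text
[[[0.28, 0.42, 0], [0, 0, 0], -1], [[0.39, 0.32, 0], [0, 0, 0], -1], [[0.41, 0.29, 0], [0, 0, 0], -1], [[0.44, 0.25, 0], [0, 0, 0], -1], [[0.45, 0.21, 0], [0, 0, 0], -1], [[0.48, 0.17, 0], [0, 0, 0], -1], [[0.48, 0.14, 0], [0, 0, 0], -1]] 7 [0.5878, -0.1978]
[[[0.41, 0.08, 0], [0, 0, 0], -1], [[0.42, 0.05, 0], [0, 0, 0], -1]] 2 [0.5891, -0.1895]
[[[0.42, 0.02, 0], [0, 0, 0], -1], [[0.41, -0.01, 0], [0, 0, 0], -1]] 2 [0.5892, -0.1812]
[[[0.28, -0.02, 0], [0, 0, 0], -1], [[0.28, -0.03, 0], [0, 0, 0], -1], [[0.27, -0.05, 0], [0, 0, 0], -1]] 3 [0.5882, -0.1729]
[[[0.27, -0.06, 0], [0, 0, 0], -1], [[0.28, -0.07, 0], [0, 0, 0], -1], [[0.26, -0.09, 0], [0, 0, 0], -1]] 3 [0.586, -0.1648]
[[[0.26, -0.09, 0], [0, 0, 0], -1], [[0.26, -0.11, 0], [0, 0, 0], -1], [[0.25, -0.12, 0], [0, 0, 0], -1]] 3 [0.5828, -0.1571]
[[[0.25, -0.13, 0], [0, 0, 0], -1], [[0.24, -0.15, 0], [0, 0, 0], -1], [[0.23, -0.16, 0], [0, 0, 0], -1]] 3 [0.5784, -0.1499]
[[[0.34, -0.25, 0], [0, 0, 0], -1], [[0.31, -0.27, 0], [0, 0, 0], -1]] 2 [0.5732, -0.1434]
[[[0.20, -0.20, 0], [0, 0, 0], -1], [[0.19, -0.20, 0], [0, 0, 0], -1], [[0.18, -0.21, 0], [0, 0, 0], -1]] 3 [0.5671, -0.1377]
[[[0.17, -0.22, 0], [0, 0, 0], -1], [[0.16, -0.23, 0], [0, 0, 0], -1], [[0.15, -0.24, 0], [0, 0, 0], -1]] 3 [0.5602, -0.1329]
```

drive_tool(motion=[[[0.28, 0.42, 0], [0, 0, 0], -1], [[0.39, 0.32, 0], [0, 0, 0], -1], [[0.41, 0.29, 0], [0, 0, 0], -1], [[0.44, 0.25, 0], [0, 0, 0], -1], [[0.45, 0.21, 0], [0, 0, 0], -1], [[0.48, 0.17, 0], [0, 0, 0], -1], [[0.48, 0.14, 0], [0, 0, 0], -1]])

```text
time: 10.45
position: [0.5879, -0.1981, 0.2443]
tool_rot: [2.222, 2.22, -0.0]
ft_force: [0.7, -1.2, -0.6]
grip_width: 0.195
grip_force: 40.0
```

```bash
python3 - <<'E'
from h import *
rep()
E
```

```text
t10.45 th -13.3 r 60.2mm F_close -1.0 F_rad 0.9 fz -0.6 w 0.195 [ 0.5879 -0.1981  0.2443]
```

In the play, no risk in this direction; I'll sample force every 8°.

drive_tool(motion=[[[0.41, 0.08, 0], [0, 0, 0], -1], [[0.42, 0.05, 0], [0, 0, 0], -1]])

```text
time: 10.7
position: [0.5892, -0.1892, 0.2443]
tool_rot: [2.221, 2.221, 0.0]
ft_force: [0.9, -0.0, 1.9]
grip_width: 0.193
grip_force: 40.0
```

drive_tool(motion=[[[0.42, 0.02, 0], [0, 0, 0], -1], [[0.41, -0.01, 0], [0, 0, 0], -1]])

```text
time: 10.95
position: [0.5893, -0.1808, 0.2443]
tool_rot: [2.221, 2.221, 0.0]
ft_force: [1.4, 0.1, 1.1]
grip_width: 0.19
grip_force: 40.0
```

drive_tool(motion=[[[0.28, -0.02, 0], [0, 0, 0], -1], [[0.28, -0.03, 0], [0, 0, 0], -1], [[0.27, -0.05, 0], [0, 0, 0], -1]])

```text
time: 11.32
position: [0.5882, -0.1728, 0.2443]
tool_rot: [2.222, 2.221, 0.0]
ft_force: [1.4, -0.4, 1.8]
grip_width: 0.191
grip_force: 40.0
```

drive_tool(motion=[[[0.27, -0.06, 0], [0, 0, 0], -1], [[0.28, -0.07, 0], [0, 0, 0], -1], [[0.26, -0.09, 0], [0, 0, 0], -1]])

```text
time: 11.7
position: [0.5859, -0.1646, 0.2443]
tool_rot: [-2.222, -2.221, -0.0]
ft_force: [2.5, -0.9, 2.6]
grip_width: 0.193
grip_force: 40.0
```

drive_tool(motion=[[[0.26, -0.09, 0], [0, 0, 0], -1], [[0.26, -0.11, 0], [0, 0, 0], -1], [[0.25, -0.12, 0], [0, 0, 0], -1]])

```text
time: 12.08
position: [0.5827, -0.1569, 0.2442]
tool_rot: [-2.222, -2.221, 0.0]
ft_force: [1.4, 1.0, 1.8]
grip_width: 0.193
grip_force: 40.0
```

drive_tool(motion=[[[0.25, -0.13, 0], [0, 0, 0], -1]])

```text
time: 12.2
position: [0.5814, -0.1545, 0.2442]
tool_rot: [-2.222, -2.221, 0.0]
ft_force: [1.4, 0.0, 1.3]
grip_width: 0.191
grip_force: 40.0
```

drive_tool(motion=[[[0.24, -0.15, 0], [0, 0, 0], -1]])

```text
time: 12.32
position: [0.5798, -0.152, 0.2442]
tool_rot: [-2.222, -2.221, 0.0]
ft_force: [1.4, 0.5, 1.6]
grip_width: 0.191
grip_force: 40.0
```

drive_tool(motion=[[[0.23, -0.16, 0], [0, 0, 0], -1]])

```text
time: 12.45
position: [0.5783, -0.1498, 0.2442]
tool_rot: [-2.222, -2.221, 0.0]
ft_force: [0.9, 0.2, 1.8]
grip_width: 0.194
grip_force: 40.0
```

drive_tool(motion=[[[0.34, -0.25, 0], [0, 0, 0], -1]])

```text
time: 12.58
position: [0.5759, -0.1466, 0.2442]
tool_rot: [2.221, 2.221, -0.0]
ft_force: [1.7, -0.5, 1.7]
grip_width: 0.192
grip_force: 40.0
```

drive_tool(motion=[[[0.31, -0.27, 0], [0, 0, 0], -1]])

```text
time: 12.7
position: [0.5738, -0.1445, 0.2445]
tool_rot: [2.22, 2.218, 0.0]
ft_force: [4.3, -3.4, -1.1]
grip_width: 0.193
grip_force: 40.0
```

drive_tool(motion=[[[0.2, -0.2, 0], [0, 0, 0], -1]])

```text
time: 12.82
position: [0.5723, -0.1431, 0.2446]
tool_rot: [2.219, 2.216, 0.001]
ft_force: [5.5, -4.0, -1.4]
grip_width: 0.194
grip_force: 40.0
```

drive_tool(motion=[[[0.19, -0.2, 0], [0, 0, 0], -1]])

```text
time: 12.95
position: [0.5705, -0.1413, 0.2447]
tool_rot: [2.219, 2.216, 0.002]
ft_force: [5.5, -4.5, -1.3]
grip_width: 0.191
grip_force: 40.0
```

drive_tool(motion=[[[0.18, -0.21, 0], [0, 0, 0], -1]])

```text
time: 13.08
position: [0.5684, -0.1394, 0.2446]
tool_rot: [2.22, 2.216, 0.002]
ft_force: [6.5, -3.5, -1.3]
grip_width: 0.192
grip_force: 40.0
```

```bash
python3 - <<'E'
from h import *
rep()
c=[.5671,-.1377]; c=go(c,123,6); c=go(c,195-0,6) 
E
```

```text
t13.07 th 49.0 r 59.5mm F_close -7.2 F_rad 1.6 fz -1.3 w 0.192 [ 0.5684 -0.1394  0.2446]
[[[0.34, -0.47, 0], [0, 0, 0], -1], [[0.30, -0.50, 0], [0, 0, 0], -1], [[0.25, -0.52, 0], [0, 0, 0], -1], [[0.19, -0.55, 0], [0, 0, 0], -1], [[0.14, -0.56, 0], [0, 0, 0], -1], [[0.09, -0.57, 0], [0, 0, 0], -1], [[0.03, -0.58, 0], [0, 0, 0], -1], [[-0.03, -0.58, 0], [0, 0, 0], -1], [[-0.08, -0.58, 0], [0, 0, 0], -1], [[-0.13, -0.56, 0], [0, 0, 0], -1], [[-0.19, -0.55, 0], [0, 0, 0], -1], [[-0.25, -0.53, 0], [0, 0, 0], -1], [[-0.29, -0.50, 0], [0, 0, 0], -1]] 13 [0.4966, -0.134]
[[[-0.37, -0.51, 0], [0, 0, 0], -1], [[-0.42, -0.46, 0], [0, 0, 0], -1], [[-0.47, -0.42, 0], [0, 0, 0], -1], [[-0.50, -0.37, 0], [0, 0, 0], -1], [[-0.55, -0.32, 0], [0, 0, 0], -1], [[-0.57, -0.25, 0], [0, 0, 0], -1], [[-0.60, -0.20, 0], [0, 0, 0], -1], [[-0.61, -0.13, 0], [0, 0, 0], -1], [[-0.63, -0.06, 0], [0, 0, 0], -1], [[-0.62, -0.00, 0], [0, 0, 0], -1], [[-0.63, 0.06, 0], [0, 0, 0], -1], [[-0.61, 0.13, 0], [0, 0, 0], -1]] 12 [0.4713, -0.1998]
```

drive_tool(motion=[[[0.34, -0.47, 0], [0, 0, 0], -1], [[0.3, -0.5, 0], [0, 0, 0], -1], [[0.25, -0.52, 0], [0, 0, 0], -1], [[0.19, -0.55, 0], [0, 0, 0], -1], [[0.14, -0.56, 0], [0, 0, 0], -1], [[0.09, -0.57, 0], [0, 0, 0], -1], [[0.03, -0.58, 0], [0, 0, 0], -1], [[-0.03, -0.58, 0], [0, 0, 0], -1], [[-0.08, -0.58, 0], [0, 0, 0], -1], [[-0.13, -0.56, 0], [0, 0, 0], -1], [[-0.19, -0.55, 0], [0, 0, 0], -1], [[-0.25, -0.53, 0], [0, 0, 0], -1]])

```text
time: 14.58
position: [0.5033, -0.1305, 0.2445]
tool_rot: [2.219, 2.219, 0.007]
ft_force: [8.3, 0.1, -3.1]
grip_width: 0.191
grip_force: 40.0
```

```bash
python3 - <<'E'
from h import *
rep()
E
```

```text
t14.57 th 115.8 r 59.8mm F_close -7.5 F_rad -3.5 fz -3.1 w 0.191 [ 0.5033 -0.1305  0.2445]
```

drive_tool(motion=[[[-0.29, -0.5, 0], [0, 0, 0], -1], [[-0.37, -0.51, 0], [0, 0, 0], -1], [[-0.42, -0.46, 0], [0, 0, 0], -1], [[-0.47, -0.42, 0], [0, 0, 0], -1], [[-0.5, -0.37, 0], [0, 0, 0], -1], [[-0.55, -0.32, 0], [0, 0, 0], -1], [[-0.57, -0.25, 0], [0, 0, 0], -1], [[-0.6, -0.2, 0], [0, 0, 0], -1], [[-0.61, -0.13, 0], [0, 0, 0], -1], [[-0.63, -0.06, 0], [0, 0, 0], -1], [[-0.62, 0, 0], [0, 0, 0], -1], [[-0.63, 0.06, 0], [0, 0, 0], -1]])

```text
time: 16.08
position: [0.4696, -0.1899, 0.2439]
tool_rot: [-2.215, -2.219, -0.004]
ft_force: [-0.6, 6.9, 3.1]
grip_width: 0.19
grip_force: 40.0
```

```bash
python3 - <<'E'
from h import *
rep(); c=go([.47,-.1937],261-360,6);go(c,-33,6)
E
```

```text
t16.07 th -174.6 r 60.0mm F_close -7.0 F_rad -0.0 fz 3.1 w 0.190 [ 0.4696 -0.1899  0.2439]
[[[-0.61, 0.13, 0], [0, 0, 0], -1], [[-0.60, 0.20, 0], [0, 0, 0], -1], [[-0.57, 0.25, 0], [0, 0, 0], -1], [[-0.55, 0.32, 0], [0, 0, 0], -1], [[-0.51, 0.37, 0], [0, 0, 0], -1], [[-0.46, 0.42, 0], [0, 0, 0], -1], [[-0.42, 0.46, 0], [0, 0, 0], -1], [[-0.37, 0.51, 0], [0, 0, 0], -1], [[-0.32, 0.55, 0], [0, 0, 0], -1], [[-0.25, 0.57, 0], [0, 0, 0], -1], [[-0.20, 0.60, 0], [0, 0, 0], -1], [[-0.13, 0.61, 0], [0, 0, 0], -1]] 12 [0.5199, -0.2436]
[[[-0.06, 0.57, 0], [0, 0, 0], -1], [[-0.01, 0.58, 0], [0, 0, 0], -1], [[0.05, 0.57, 0], [0, 0, 0], -1], [[0.10, 0.57, 0], [0, 0, 0], -1], [[0.16, 0.55, 0], [0, 0, 0], -1], [[0.21, 0.54, 0], [0, 0, 0], -1], [[0.26, 0.51, 0], [0, 0, 0], -1], [[0.30, 0.49, 0], [0, 0, 0], -1], [[0.36, 0.46, 0], [0, 0, 0], -1], [[0.39, 0.42, 0], [0, 0, 0], -1], [[0.43, 0.38, 0], [0, 0, 0], -1], [[0.47, 0.33, 0], [0, 0, 0], -1]] 12 [0.5796, -0.217]
```

drive_tool(motion=[[[-0.61, 0.13, 0], [0, 0, 0], -1], [[-0.6, 0.2, 0], [0, 0, 0], -1], [[-0.57, 0.25, 0], [0, 0, 0], -1], [[-0.55, 0.32, 0], [0, 0, 0], -1], [[-0.51, 0.37, 0], [0, 0, 0], -1], [[-0.46, 0.42, 0], [0, 0, 0], -1], [[-0.42, 0.46, 0], [0, 0, 0], -1], [[-0.37, 0.51, 0], [0, 0, 0], -1], [[-0.32, 0.55, 0], [0, 0, 0], -1], [[-0.25, 0.57, 0], [0, 0, 0], -1], [[-0.2, 0.6, 0], [0, 0, 0], -1], [[-0.13, 0.61, 0], [0, 0, 0], -1]])

```text
time: 17.58
position: [0.5166, -0.2437, 0.2436]
tool_rot: [-2.218, -2.215, 0.008]
ft_force: [-6.8, -0.7, 5.7]
grip_width: 0.193
grip_force: 40.0
```

drive_tool(motion=[[[-0.06, 0.57, 0], [0, 0, 0], -1], [[-0.01, 0.58, 0], [0, 0, 0], -1], [[0.05, 0.57, 0], [0, 0, 0], -1], [[0.1, 0.57, 0], [0, 0, 0], -1], [[0.16, 0.55, 0], [0, 0, 0], -1], [[0.21, 0.54, 0], [0, 0, 0], -1], [[0.26, 0.51, 0], [0, 0, 0], -1], [[0.3, 0.49, 0], [0, 0, 0], -1], [[0.36, 0.46, 0], [0, 0, 0], -1], [[0.39, 0.42, 0], [0, 0, 0], -1], [[0.43, 0.38, 0], [0, 0, 0], -1], [[0.47, 0.33, 0], [0, 0, 0], -1]])

```text
time: 19.08
position: [0.5772, -0.2211, 0.2442]
tool_rot: [2.225, 2.217, -0.011]
ft_force: [-3.8, -7.2, 3.6]
grip_width: 0.192
grip_force: 40.0
```

```bash
python3 - <<'E'
from h import *
rep(); c=go([.5796,-.2170],36,6.3);go(c,45,3)
E
```

```text
t19.07 th -37.5 r 60.4mm F_close -8.0 F_rad 1.4 fz 3.6 w 0.192 [ 0.5772 -0.2211  0.2442]
[[[0.57, 0.33, 0], [0, 0, 0], -1], [[0.60, 0.26, 0], [0, 0, 0], -1], [[0.63, 0.20, 0], [0, 0, 0], -1], [[0.64, 0.12, 0], [0, 0, 0], -1], [[0.66, 0.06, 0], [0, 0, 0], -1], [[0.65, -0.02, 0], [0, 0, 0], -1], [[0.65, -0.09, 0], [0, 0, 0], -1], [[0.64, -0.16, 0], [0, 0, 0], -1], [[0.62, -0.23, 0], [0, 0, 0], -1], [[0.59, -0.29, 0], [0, 0, 0], -1], [[0.55, -0.36, 0], [0, 0, 0], -1]] 11 [0.5778, -0.149]
[[[0.25, -0.19, 0], [0, 0, 0], -1], [[0.24, -0.20, 0], [0, 0, 0], -1], [[0.22, -0.22, 0], [0, 0, 0], -1]] 3 [0.5717, -0.1419]
```

drive_tool(motion=[[[0.57, 0.33, 0], [0, 0, 0], -1], [[0.6, 0.26, 0], [0, 0, 0], -1], [[0.63, 0.2, 0], [0, 0, 0], -1], [[0.64, 0.12, 0], [0, 0, 0], -1], [[0.66, 0.06, 0], [0, 0, 0], -1], [[0.65, -0.02, 0], [0, 0, 0], -1], [[0.65, -0.09, 0], [0, 0, 0], -1], [[0.64, -0.16, 0], [0, 0, 0], -1], [[0.62, -0.23, 0], [0, 0, 0], -1], [[0.59, -0.29, 0], [0, 0, 0], -1], [[0.55, -0.36, 0], [0, 0, 0], -1], [[0, 0, 0], [0, 0, 0], -1]])

```text
time: 20.58
position: [0.5786, -0.1507, 0.2446]
tool_rot: [2.22, 2.217, 0.0]
ft_force: [5.2, -4.7, -0.7]
grip_width: 0.193
grip_force: 40.0
```

```bash
python3 - <<'E'
from h import *
rep()
E
```

```text
t20.57 th 34.3 r 59.6mm F_close -6.7 F_rad 1.6 fz -0.7 w 0.193 [ 0.5786 -0.1507  0.2446]
```

drive_tool(motion=[[[0.25, -0.19, 0], [0, 0, 0], -1], [[0.24, -0.2, 0], [0, 0, 0], -1], [[0.15, -0.14, 0], [0, 0, 0], -1], [[0, 0, 0], [0, 0, 0], -1], [[0, 0, 0], [0, 0, 0], -1]])

```text
time: 21.2
position: [0.5736, -0.1445, 0.2446]
tool_rot: [2.22, 2.216, 0.001]
ft_force: [6.3, -3.5, -0.9]
grip_width: 0.188
grip_force: 40.0
```

```bash
python3 - <<'E'
from h import *
rep()
E
```

```text
t21.20 th 41.9 r 59.6mm F_close -6.8 F_rad 2.4 fz -0.9 w 0.188 [ 0.5736 -0.1445  0.2446]
```

drive_tool(motion=[[[-0.17, 0.29, 0], [0, 0, 0], -1], [[0, 0, 0], [0, 0, 0], -1], [[0, 0, 0], [0, 0, 0], 0], [[0, 0, 0], [0, 0, 0], 0], [[0, 0, 0], [0, 0, 0], 0.2], [[0, 0, 0], [0, 0, 0], 0.2], [[0, 0, 0], [0, 0, 0], 0.2], [[0, 0, 0], [0, 0, 0], 0.2]])

```text
time: 22.2
position: [0.5753, -0.1442, 0.2442]
tool_rot: [-2.221, -2.221, 0.0]
ft_force: [-0.0, 0.8, 0.1]
grip_width: 0.594
grip_force: 0.0
```

```bash
python3 - <<'E'
from h import *
rep()
E
```

```text
t22.20 th 41.0 r 61.0mm F_close 0.6 F_rad 0.5 fz 0.1 w 0.594 [ 0.5753 -0.1442  0.2442]
```

Released with no load on the tool. I'll raise the arm, move it clear and check.

drive_tool(motion=[[[0, 0, -2], [0, 0, 0], 0.2], [[0, 0, -3], [0, 0, 0], 0.2], [[0, 0, -3], [0, 0, 0], 0.2], [[0, 0, -2], [0, 0, 0], 0.2], [[-3, -1.5, 0], [0, 0, 0], 0.2], [[-3.8, -1.9, 0], [0, 0, 0], 0.2], [[-3.8, -1.9, 0], [0, 0, 0], 0.2], [[-3.8, -1.9, 0], [0, 0, 0], 0.2], [[-3.8, -1.9, 0], [0, 0, 0], 0.2], [[-3, -1.5, 0], [0, 0, 0], 0.2], [[0, 0, 0], [0, 0, 0], 0.2], [[0, 0, 0], [0, 0, 0], 0.2]])

```text
time: 23.7
position: [0.4702, -0.3553, 0.3453]
tool_rot: [2.22, 2.222, 0.002]
ft_force: [1.5, 0.5, -0.5]
grip_width: 0.598
grip_force: 0.0
```

```bash
python3 - <<'E'
from h import *
im=[ctrl.get_image(n)[:,:,::-1] for n in("top","side")]
cv2.imwrite("pics/c2.png",np.hstack([cv2.resize(im[0][120:320,200:400],(400,400)),cv2.resize(im[1][120:320,190:390],(400,400))]))
print([proj(n,[*(HUB+.06*np.array([np.cos(.73),np.sin(.73)])),.211]) for n in C])
E
```

```text
[array([[269.85105992, 185.59874376]]), array([[275.96045864, 186.13110692]])]
```

View pics/c2.png

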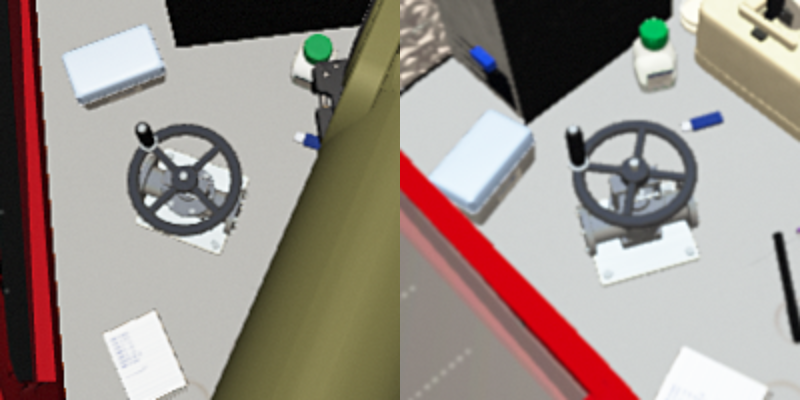

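The handle top is at about (141,130) in the left crop, which is full-image pixel (270.5,185). That matches the projected 42° position, and the tip box, bottle and marker have not moved. I'll hand in.

```bash
python3 -c "
from bench import ctrl
print(ctrl.close_job())"
```

```text
the job is handed in; nothing more can be done
None
```

The job is handed in, with no verdict returned: the gate was seated at about 14.7 N, about 79° of play was taken up, and the valve was opened to an estimated one full turn off the seat (within a few degrees by wheel angle, stem height not measured), with the wheel released and the bystanders in place.

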